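# Sort the bench-top oddments into their trays

### The job

Tidy up the small things in the row on the bench: stand both dropper bottles upright in the yellow tray, lay both white screw caps side by side in the blue tray, open side up as they lie now, and lay the black marker pen flat in the green tray along its long side. Everything must rest on its tray's floor; leave the forceps, the small brown bottle and all else as they are.

Things in the scene. Friction and masses are not known exactly. Their poses are not given: they have to be found in the camera images.
- dropper_a: dropper bottle, 25 mm in diameter, 68 to 70 mm tall: black body, white collar, slender black rubber bulb on top; about 25 g. Grip the body, 5 to 33 mm above its foot (the collar and bulb give no hold). Origin: centre of its underside; z: up its axis
- dropper_b: dropper bottle, 25 mm in diameter, 68 to 70 mm tall: black body, white collar, slender black rubber bulb on top; about 25 g. Grip the body, 5 to 33 mm above its foot (the collar and bulb give no hold). Origin: centre of its underside; z: up its axis. Same kind as dropper_a
- cap_a: white plastic screw cap, 38 mm in diameter, 12 mm high, lying open side up; about 12 g. Grip it across the outside. Origin: centre of its underside (closed face); z: up towards its open side
- cap_b: white plastic screw cap, 38 mm in diameter, 12 mm high, lying open side up; about 12 g. Grip it across the outside. Origin: centre of its underside (closed face); z: up towards its open side. Same kind as cap_a
- pen: black marker pen with a white band round its middle, 130 mm long, 12 mm thick, lying flat and loose; about 15 g. Origin: mid-length, on its underside as it lies at the start; y: along the pen
- yellow_tray: yellow plastic sorting tray, fixed to the bench, 130 x 170 mm outside (along its x and y), 20 mm to the top of the rim; walls 4 mm thick, floor 3 mm thick, so 122 x 162 mm inside; blank white card on its -x face. Origin: centre of its underside, on the bench (z = 0). x: short side, y: long side, z: up
- blue_tray: blue plastic sorting tray, fixed to the bench, 130 x 170 mm outside (along its x and y), 20 mm to the top of the rim; walls 4 mm thick, floor 3 mm thick, so 122 x 162 mm inside; blank white card on its -x face. Origin: centre of its underside, on the bench (z = 0). x: short side, y: long side, z: up
- green_tray: green plastic sorting tray, fixed to the bench, 130 x 170 mm outside (along its x and y), 20 mm to the top of the rim; walls 4 mm thick, floor 3 mm thick, so 122 x 162 mm inside; blank white card on its -x face. Origin: centre of its underside, on the bench (z = 0). x: short side, y: long side, z: up
- steel_forceps: bystander: slim steel forceps, 125 mm long, 12 mm wide, 8 mm high, lying at the left-hand end of the row, pointing away from the robot. Origin: centre of its underside; y: along it
- brown_bottle: bystander: small brown bottle with a dark screw cap, 30 mm in diameter, 61 mm tall, standing at the right-hand end of the row. Origin: centre of its underside; z: up
Not all that is in view belongs to the job. What is shaped like the cap_b but pink is not meant.

How it is judged:
At the end, for the whole second after the job is handed in: Droppers upright (0.12 rad) on the yellow tray's floor, caps level (0.12 rad), open side up on the blue tray's floor, marker flat (0.1 rad) and lengthwise (0.35 rad) on the green tray's floor within 30 mm of mid-length; origins at most 9 mm (marker 17) above tray underside; released and at rest (x of dropper_a in the frame of yellow_tray between -0.052 and 0.052 m and y of dropper_a in the frame of yellow_tray between -0.072 and 0.072 m and z of each of dropper_a, dropper_b in the frame of yellow_tray below 0.009 m and linear speed of each of dropper_a, dropper_b, cap_a, cap_b, pen below 0.02 m/s and angle between each of dropper_a, dropper_b, cap_a, cap_b's own z axis and vertical below 0.12 rad and x of dropper_b in the frame of yellow_tray between -0.052 and 0.052 m and y of dropper_b in the frame of yellow_tray between -0.072 and 0.072 m and x of cap_a in the frame of blue_tray between -0.046 and 0.046 m and y of cap_a in the frame of blue_tray between -0.066 and 0.066 m and z of each of cap_a, cap_b in the frame of blue_tray below 0.009 m and x of cap_b in the frame of blue_tray between -0.046 and 0.046 m and y of cap_b in the frame of blue_tray between -0.066 and 0.066 m and x of pen in the frame of green_tray between -0.06 and 0.06 m and y of pen in the frame of green_tray between -0.03 and 0.03 m and z of pen in the frame of green_tray below 0.017 m and angle between pen's own y axis and vertical between 1.47 and 1.67 rad and angle between the y axis of pen and the y axis of green_tray, either way round below 0.35 rad); the robot touches nothing.
It fails at once if the forceps were moved more than 30 mm (distance of steel_forceps from where it was at the start of the episode above 0.03 m).
It fails at once if the brown bottle was moved more than 30 mm or knocked over (distance of brown_bottle from where it was at the start of the episode above 0.03 m or angle between brown_bottle's own z axis and vertical above 0.5 rad).
It also fails if it takes over 118 s, if anything falls off the work surface, if the arm or the gripper's body presses on something with over 40 N, if the wrist force passes 120 N, or if a joint passes its speed limit or range.

### The arm

A 6-joint arm with a two-finger parallel gripper is mounted at the origin on a cart in front of the work surface, level with it; the furniture and walls round the work are solid. World frame = base frame: x ahead of the robot, y to its left, z up, the work surface at z = 0. Lengths are in m, angles in rad, forces in N, time in s.
With the tool pointing down it reaches from about 0.25 to 0.775 m from the base axis. Payload 4 kg.
Tool frame: the origin (TCP) lies at the very end of the fingers, on their centre line; the grasp point (between the pads) lies 19 mm behind it; z points along the fingers, y is the line along which they close (so a half turn about z gives the same grasp; the last joint's range is limited). The gripper opens to 85 mm and grips with 20 to 120 N. Pads are 22 mm wide; open, the fingers measure 114 mm over their backs; the gripper's body (76 mm by 85 mm) begins 54 mm behind the grasp point. The pads swing forward as they close: fully open they stand 13 mm farther back than shut.
Start: joints at [1.155, 0.087, 1.371, -0, 1.684, -0.103], TCP at [0.169, 0.523, 0.231] pointing down, gripper open.
Joint ranges: [-3.1, 3.1], [-0.76, 2.03], [0.27, 2.55], [-1.08, 4.22], [0.17, 2.65], [-2.57, 2.57]. Speed limits (rad/s): [2.79, 2.79, 3.14, 3.14, 3.14, 3.14].

### API

Orientations are given as a unit quaternion [x, y, z, w].
In Python, from plant import telemetry, snapshot, get_calibration, workorder gives the robot as it stands. The module is installed in compiled form; this text tells all that it offers.
- The arm moves only by the tool send_rows, never from a script. Its argument "increments" is a list of rows, each a list of 4 numbers: the shift along the tool's x, y, z in m, then the turn about the tool's z in rad. In form: [[tx, ty, tz, yaw], ...]. A call has 1 to 12 rows; each row is the pose to reach, as a shift and turn from the pose commanded when the call began, along the tool's axes at that moment; what a row does not reach only later rows make up. A row lasts 1/8 s, in which the tool goes at most 62.5 mm and 10.7 degrees, less where a joint would pass 70% of its speed; a pose out of reach is approached as far as the arm can. A call with a gripper value outside its range is refused whole. "gripper" is the opening, from 0 (shut) to 1 (fully open), set as the call begins (left out, the last holds). The fingers move at their own pace and stop on an object; "squeeze" is the grip in N (left out, the last holds). Time passes only in rows, so rows that repeat a pose let the fingers close. It gives the time, the measured TCP pose, the force, the opening and the grip force at its end, in the units of the state.
- telemetry.get_state(): the state, without advancing time (a new reading comes with each control period).
- snapshot(name): name is "scene" or "top" or "wrist"; returns (picture, depth): 480x640x3 uint8, blue, green, red; 480x640 float32, m along the optical axis (not along the pixel's ray), 0 where there is no reading.
- get_calibration(name): a dict with "fovy" (degrees; the focal length in pixels is half the picture's height over the tangent of half this angle, whatever the lens; pixels are square), "cx", "cy" (the principal point, pixels), "k1" (the pictures are not rectified: a ray, as slopes to the right and down, at radius r is drawn at 1 + k1 r^2 times it, then the intrinsics apply), "R" (3x3) and "t" (3): a world point X has camera coordinates R X + t. Camera axes: x right, y down, z forward; pixel columns grow to the right and rows downward; lengths in m; the calibration is good to about 2 mm. A picture is of the moment at which its call begins: read the wrist's pose just before it. get_calibration takes no time and is no camera call; for the wrist camera it gives the pose at the moment of the call.
- workorder.hand_in(): hands the job in; it is judged then, once.
The state is a dict: "clock": time; "q": joint angles; "dq": joint speeds; "joint_efforts": joint torques, N m; "position": TCP position; "orientation": TCP orientation; "ft_force": force on the tool from outside, world axes, zero at the start; "moment": the same for the moment, N m; "width": finger opening in m; "grip_force": force on a finger pad.
Only numpy, scipy, OpenCV 4.12 (cv2) and the standard library are available. Lean on these libraries where they do the work, as an engineer would, in place of code of your own. Each camera call takes 0.05 s, during which the arm holds its last target. There are 200 camera calls.

## Working session

There is one attempt and no reset: what is moved stays moved. The work goes in short steps, Python scripts to look and compute and a tool call to move; the robot and the scene stay as the last step left them, time stands still between calls to the robot, and variables do not carry over. Pictures are saved under pics/ and viewed, at most 14 in all, crops included, and the job is handed in when it is done.

Besides the shell and the picture viewer there is one more tool, called as name([rows], argument=value, ...), one row to a line, values as JSON. send_rows: Moves the arm, as the interface text tells. Its arguments: {"type":"object","properties":{"increments":{"type":"array","items":{"type":"array","items":{"type":"number"}}},"gripper":{"type":"number"},"squeeze":{"type":"number"}},"required":["increments"]}

```bash
mkdir -p pics; cat > h.py <<'E'
import numpy as np, cv2
from plant import telemetry, snapshot, get_calibration, workorder
def K(c):
    f=240/np.tan(np.radians(c['fovy'])/2); return f
def world(c,u,v,z=None,d=None):
    f=K(c); x=np.array([(u-c['cx'])/f,(v-c['cy'])/f]); s=x.copy()
    for _ in range(20): s=x/(1+c['k1']*(s@s))
    ray=np.array([s[0],s[1],1.]); R=np.array(c['R']);t=np.array(c['t'])
    o=-R.T@t; w=R.T@ray
    if d is None: d=(z-o[2])/w[2]
    return o+w*d
def snap(n):
    c=get_calibration(n); p,d=snapshot(n); return c,p,d
E
python3 - <<'E'
from h import *
s=telemetry.get_state(); print(s['clock'],s['position'],s['orientation'],s['width'])
for n in('scene','top'):
    c,p,d=snap(n); cv2.imwrite(f'pics/{n}0.png',p); np.savez(f'{n}0.npz',p=p,d=d); print(n,c)
E
```

```text
0.0 [0.16904621 0.52284394 0.23013205] [ 1.55758806e-01  9.87794489e-01 -1.07812873e-03 -2.81323555e-04] 0.08545697112194142
scene {'fovy': 44.130771972020405, 'cx': 312.1100749829115, 'cy': 242.05926745733444, 'k1': 0.03821825530897628, 'R': array([[ 0.50733662, -0.86167109,  0.01151057],
       [-0.64639423, -0.38935105, -0.65618614],
       [ 0.56989828,  0.32546689, -0.75451127]]), 't': array([-0.25771298,  0.33408128,  1.2313261 ])}
top {'fovy': 43.03457105234889, 'cx': 326.88276683894657, 'cy': 244.32455927371643, 'k1': -0.1503801476521031, 'R': array([[-0.02222535, -0.99974108,  0.00487849],
       [-0.98023387,  0.02083162, -0.19674246],
       [ 0.19658989, -0.00915473, -0.98044307]]), 't': array([3.14981771e-04, 4.70849956e-01, 1.71801438e+00])}
```

View pics/top0.png

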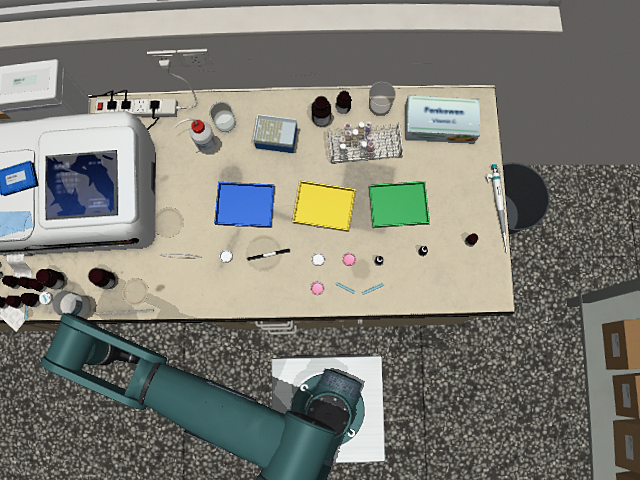

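View pics/scene0.png

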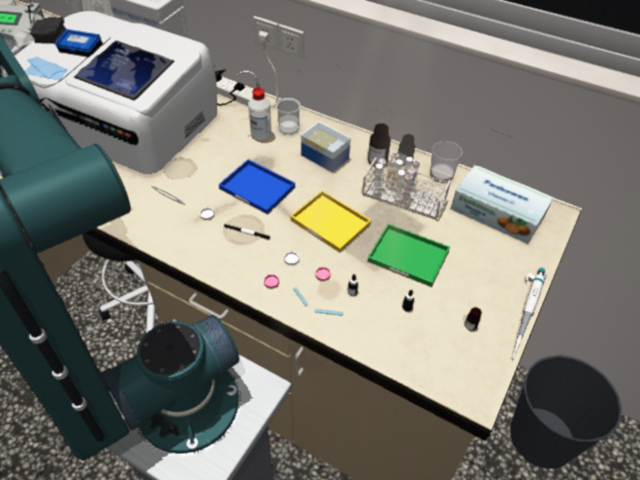

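Candidates in the top view:
- White caps at (226,256) and (318,259). The pink look-alikes at (349,259) and (317,288) are excluded.
- Droppers at (379,260) and (423,250). The brown bottle at (471,239) and the dark bottles at the back are excluded.
- Pen at (268,254). The forceps at (181,256) and the blue strips are excluded.

I'll check these in a close crop.

```bash
python3 - <<'E'
from h import *
p=np.load('top0.npz')['p']; c=p[170:300,205:485]
cv2.imwrite('pics/crop.png',cv2.resize(c,None,fx=2.8,fy=2.8,interpolation=cv2.INTER_CUBIC))
cal=get_calibration('top')
for n,u,v,z in [('capA',226,256,.012),('capB',318,259,.012),('pen1',249,259,.006),('pen2',289,250,.006),('penc',268,254,.006),('dA',379,260,.035),('dB',423,250,.035),('brown',471,239,.03),('forc',181,256,.004)]:
    print(n,world(cal,u,v,z).round(3))
E
```

```text
capA [0.449 0.289 0.012]
capB [0.434 0.017 0.012]
pen1 [0.44  0.221 0.006]
pen2 [0.464 0.102 0.006]
penc [0.453 0.165 0.006]
dA [ 0.423 -0.161  0.035]
dB [ 0.45  -0.291  0.035]
brown [ 0.481 -0.437  0.03 ]
forc [0.453 0.425 0.004]
```

View pics/crop.png

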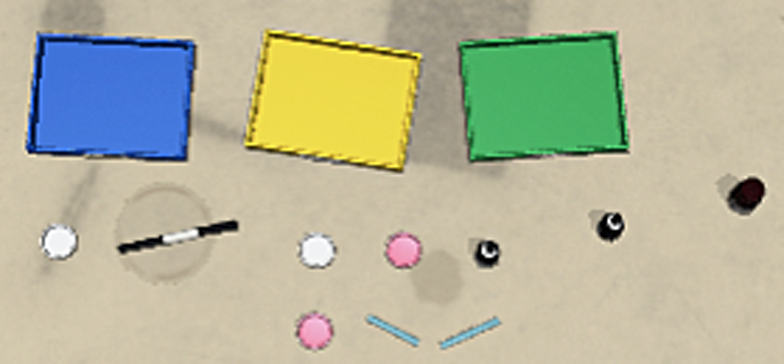

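The crop confirms the choices: white caps at crop (59,241) and (317,250), black/white-collared droppers at (487,252) and (611,226), and the pen with its white band at (180,236). Next I'll take refined positions and tray poses.

```bash
python3 - <<'E'
from h import *
cal=get_calibration('top')
for n,cs in dict(blue=[(37,33),(195,42),(187,160),(27,152)],yellow=[(266,31),(421,54),(404,170),(246,147)],green=[(460,42),(617,33),(628,151),(470,160)]).items():
    W=np.array([world(cal,205+a/2.8,170+b/2.8,.02)[:2] for a,b in cs])
    e=(W[0]-W[1])+(W[3]-W[2]); print(n,W.mean(0).round(4),'long axis deg from +y (ccw)',np.degrees(np.arctan2(-e[0],e[1])).round(1),np.linalg.norm(e)/2)
G={}
for n in('top','scene'):
    z=np.load(n+'0.npz'); c=get_calibration(n); d=z['d']; f=K(c)
    v,u=np.mgrid[:480,:640]
    x=np.stack([(u-c['cx'])/f,(v-c['cy'])/f],-1); s=x.copy()
    for _ in range(15): s=x/(1+c['k1']*(s**2).sum(-1,keepdims=True))
    X=(np.concatenate([s,np.ones((480,640,1))],-1)*d[...,None]-c['t'])@np.array(c['R'])
    for k,(a,b,h) in dict(capA=(.449,.289,.007),capB=(.434,.017,.007),pen=(.453,.165,.005),dA=(.423,-.161,.012),dB=(.45,-.291,.012)).items():
        r=.075 if k=='pen' else .035
        m=(np.hypot(X[...,0]-a,X[...,1]-b)<r)&(X[...,2]>h)&(d>0)
        P=X[m]; 
        if len(P)<3: print(n,k,len(P)); continue
        mr=(P.min(0)+P.max(0))/2
        print(n,k,len(P),'mid',mr.round(4),'mean',P.mean(0).round(4),'ext',np.ptp(P,0).round(3))
        if k=='pen':
            l=cv2.fitLine(P[:,:2].astype(np.float32),2,0,.01,.01).ravel(); print('  pen line',l, 'deg from +y ccw',np.degrees(np.arctan(-l[0]/l[1])))
print({k:np.array(v).round(3).tolist() for k,v in get_calibration('wrist').items()})
E
```

```text
blue [0.6032 0.2328] long axis deg from +y (ccw) -4.5 0.17135256853374695
yellow [ 0.5938 -0.0053] long axis deg from +y (ccw) -9.8 0.16874707046412035
green [ 0.5938 -0.2296] long axis deg from +y (ccw) 2.3 0.16990179144126186
top capA 44 mid [0.451  0.2938 0.0141] mean [0.4488 0.2922 0.011 ] ext [0.057 0.057 0.014]
top capB 56 mid [0.4321 0.0125 0.0138] mean [0.4355 0.0188 0.0104] ext [0.06  0.05  0.014]
top pen 372 mid [0.4542 0.1646 0.0176] mean [0.4522 0.1651 0.0089] ext [0.144 0.143 0.025]
  pen line [ 0.3476649  -0.93761885  0.45220488  0.16511138] deg from +y ccw 20.344555
top dA 67 mid [ 0.424  -0.1573  0.0422] mean [ 0.4213 -0.1575  0.0415] ext [0.025 0.025 0.06 ]
top dB 77 mid [ 0.4593 -0.2905  0.0431] mean [ 0.4479 -0.289   0.0406] ext [0.044 0.024 0.061]
scene capA 56 mid [0.4496 0.2923 0.0125] mean [0.4487 0.2935 0.0103] ext [0.039 0.035 0.011]
scene capB 52 mid [0.4366 0.018  0.0108] mean [0.4349 0.0178 0.0098] ext [0.04  0.036 0.008]
scene pen 224 mid [0.4575 0.1627 0.0101] mean [0.4545 0.1616 0.0089] ext [0.134 0.131 0.01 ]
  pen line [ 0.2051662  -0.97872716  0.45448261  0.16156514] deg from +y ccw 11.839229
scene dA 157 mid [ 0.4231 -0.1608  0.0418] mean [ 0.4203 -0.1626  0.0376] ext [0.022 0.023 0.059]
scene dB 166 mid [ 0.4487 -0.292   0.042 ] mean [ 0.4461 -0.293   0.0385] ext [0.024 0.024 0.06 ]
{'fovy': 70.047, 'cx': 320.166, 'cy': 241.69, 'k1': -0.026, 'R': [[0.307, 0.952, -0.002], [0.914, -0.294, 0.28], [0.266, -0.088, -0.96]], 't': [-0.549, -0.038, 0.379]}
```

```bash
cat >> h.py <<'E'
from scipy.spatial.transform import Rotation as Ro
def inc(*targets):
    """targets: (x,y,z,a) a=world angle of tool y, deg; prints rows"""
    s=telemetry.get_state(); R=Ro.from_quat(s['orientation']).as_matrix(); a=np.degrees(np.arctan2(R[1,1],R[0,1]))
    print('t',round(s['clock'],2),'pos',s['position'].round(4) if hasattr(s['position'],'round') else s['position'],'a',a.round(2),'w',round(s['width'],4),'gf',s['grip_force'],'F',np.round(s['ft_force'],1))
    for x,y,z,t in targets:
        d=R.T@(np.array([x,y,z])-s['position']); y=-np.radians((t-a+90)%180-90)
        print('  row',d.round(4).tolist(),round(y,4))
E
python3 -c "
from h import *
inc((.45,.292,.13,0))"
```

```text
t 0.1 pos [0.1691 0.5229 0.2302] a 72.08 w 0.0855 gf 0.0 F [ 0.2  0.2 -0.2]
  row [-0.3384, -0.133, 0.1004] 1.258
```

send_rows([
  [-0.3384,-0.133,0.05,1.258],
  [-0.3384,-0.133,0.05,1.258],
  [-0.3384,-0.133,0.05,1.258],
  [-0.3384,-0.133,0.05,1.258],
  [-0.3384,-0.133,0.05,1.258],
  [-0.3384,-0.133,0.05,1.258],
  [-0.3384,-0.133,0.05,1.258],
  [-0.3384,-0.133,0.1,1.258],
  [-0.3384,-0.133,0.1,1.258],
  [-0.3384,-0.133,0.1,1.258],
  [-0.3384,-0.133,0.1,1.258],
  [-0.3384,-0.133,0.1,1.258],
], gripper=0.8, squeeze=25)

```text
clock: 1.6
position: [0.4511, 0.2933, 0.1332]
orientation: [0.707, 0.707, 0.002, 0.001]
ft_force: [0.3, 0.7, 0.3]
width: 0.0685
grip_force: 0.0
```

```bash
python3 - <<'E'
from h import *
c,p,d=snap('wrist'); cv2.imwrite('pics/w1.png',p)
def proj(X):
    q=np.array(c['R'])@X+c['t']; s=q[:2]/q[2]; s=s*(1+c['k1']*(s@s)); return s*K(c)+[c['cx'],c['cy']]
print(proj(np.array([.45,.292,.012])),proj(np.array([.4535,.163,.012])))
inc((.45,.292,.003,0))
E
```

```text
[317.45208188 235.06009906] [321.38724564 372.08225177]
t 1.65 pos [0.4509 0.2932 0.1328] a 0.02 w 0.0682 gf 0.0 F [ 0.3 -0.7 -0.5]
  row [-0.0013, -0.0012, 0.1298] 0.0004
```

View pics/w1.png

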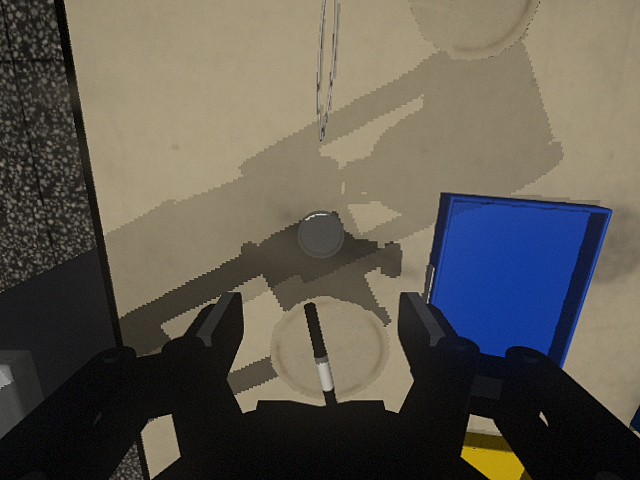

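The picture shows the cap at (321,234), 3 px from the prediction, so the estimate is good. The pen band is at (324,372). I'll descend on the cap.

send_rows([
  [-0.001,0.001,0.06,0],
  [-0.001,0.001,0.11,0],
  [-0.001,0.001,0.128,0],
  [-0.001,0.001,0.129,0],
  [-0.001,0.001,0.129,0],
])

```text
clock: 2.28
position: [0.4532, 0.2926, 0.0048]
orientation: [0.707, 0.707, 0.002, 0.001]
ft_force: [0.4, 0.8, 1.0]
width: 0.0681
grip_force: 0.0
```

send_rows([
  [0,0,0,0],
  [0,0,0,0],
  [0,0,0,0],
  [0,0,0,0],
  [0,0,0,0],
  [0,0,0,0],
  [0,0,-0.03,0],
  [0,0,-0.08,0],
  [0,0,-0.08,0],
], gripper=0.3)

```text
clock: 3.4
position: [0.4545, 0.2933, 0.0877]
orientation: [0.707, 0.707, 0.005, 0.002]
ft_force: [0.3, 0.6, 0.3]
width: 0.0361
grip_force: 25.3
```

```bash
python3 -c "
from h import *
inc((.6,.272,.08,-4.5),(.6,.272,.008,-4.5))"
```

```text
t 3.4 pos [0.4545 0.2933 0.0877] a -0.0 w 0.0361 gf 25.26166910836764 F [0.3 0.6 0.3]
  row [-0.0213, 0.1454, 0.009] 0.0785
  row [-0.0217, 0.1447, 0.081] 0.0785
```

send_rows([
  [-0.021,0.06,0.009,0.078],
  [-0.021,0.12,0.009,0.078],
  [-0.021,0.145,0.009,0.078],
  [-0.021,0.145,0.009,0.078],
  [-0.021,0.145,0.04,0.078],
  [-0.021,0.145,0.07,0.078],
  [-0.021,0.145,0.079,0.078],
  [-0.021,0.145,0.08,0.078],
  [-0.021,0.145,0.08,0.078],
])

```text
clock: 4.53
position: [0.5939, 0.2705, 0.0051]
orientation: [0.734, 0.679, -0.002, -0.001]
ft_force: [-6.9, -2.8, 12.3]
width: 0.0354
grip_force: 32.2
```

send_rows([
  [0,0,0,0],
  [0,0,0,0],
  [0,0,0,0],
  [0,0,0,0],
  [0,0,-0.03,0],
  [0,0,-0.08,0],
  [0,0,-0.08,0],
], gripper=0.7)

```text
clock: 5.4
position: [0.5998, 0.2719, 0.0886]
orientation: [0.734, 0.679, 0.005, 0.002]
ft_force: [1.0, 0.8, -0.1]
width: 0.0595
grip_force: 0.0
```

```bash
python3 -c "
from h import *
c,p,d=snap('wrist'); cv2.imwrite('pics/w2.png',p)
inc((.437,.018,.09,0),(.437,.018,.004,0))"
```

```text
t 5.45 pos [0.5982 0.2713 0.0856] a -4.47 w 0.0602 gf 0.0 F [-0.5 -0.5  0.1]
  row [-0.2651, -0.1409, -0.0059] -0.0781
  row [-0.2653, -0.1414, 0.0801] -0.0781
```

View pics/w2.png

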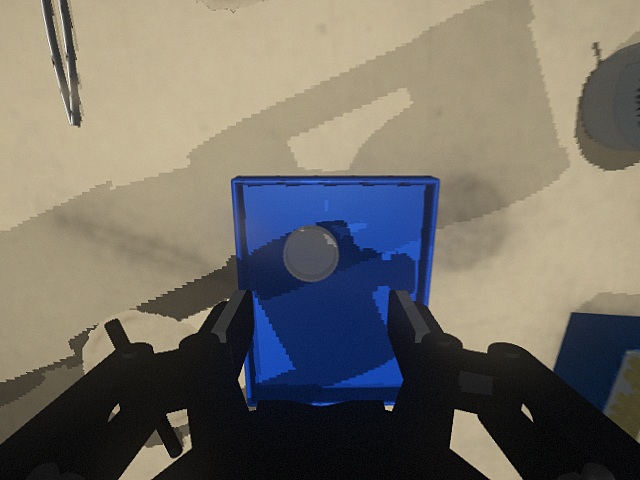

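Cap A lies flat in the blue tray at (311,254). It was pressed slightly on placing, so I'll release the next one a few mm higher. Next is cap B.

send_rows([
  [-0.265,-0.141,-0.006,-0.078],
  [-0.265,-0.141,-0.006,-0.078],
  [-0.265,-0.141,-0.006,-0.078],
  [-0.265,-0.141,-0.006,-0.078],
  [-0.265,-0.141,-0.006,-0.078],
  [-0.265,-0.141,-0.006,-0.078],
  [-0.265,-0.141,0.04,-0.078],
  [-0.265,-0.141,0.07,-0.078],
  [-0.265,-0.141,0.08,-0.078],
  [-0.265,-0.141,0.08,-0.078],
  [-0.265,-0.141,0.08,-0.078],
], gripper=0.8)

```text
clock: 6.82
position: [0.4364, 0.0176, 0.0035]
orientation: [0.707, 0.707, 0.001, 0.001]
ft_force: [0.0, -0.2, 0.0]
width: 0.0681
grip_force: 0.0
```

send_rows([
  [0,0,0,0],
  [0,0,0,0],
  [0,0,0,0],
  [0,0,0,0],
  [0,0,0,0],
  [0,0,0,0],
  [0,0,-0.03,0],
  [0,0,-0.08,0],
  [0,0,-0.08,0],
  [0,0,-0.08,0],
], gripper=0.3)

```text
clock: 8.07
position: [0.4348, 0.0174, 0.082]
orientation: [0.707, 0.707, -0.0, -0.0]
ft_force: [-0.9, 0.4, -0.9]
width: 0.0354
grip_force: 25.2
```

```bash
python3 -c "
from h import *
inc((.603,.195,.09,-4.5),(.603,.195,.01,-4.5))"
```

```text
t 8.07 pos [0.4348 0.0174 0.082 ] a -0.0 w 0.0354 gf 25.232267193646294 F [-0.9  0.4 -0.9]
  row [0.1776, 0.1682, -0.0081] 0.0785
  row [0.1776, 0.1682, 0.0719] 0.0785
```

send_rows([
  [0.178,0.168,-0.008,0.078],
  [0.178,0.168,-0.008,0.078],
  [0.178,0.168,-0.008,0.078],
  [0.178,0.168,-0.008,0.078],
  [0.178,0.168,-0.008,0.078],
  [0.178,0.168,0.03,0.078],
  [0.178,0.168,0.06,0.078],
  [0.178,0.168,0.072,0.078],
  [0.178,0.168,0.073,0.078],
  [0.178,0.168,0.073,0.078],
  [0.178,0.168,0.073,0.078],
])

```text
clock: 9.45
position: [0.6037, 0.1955, 0.0104]
orientation: [0.734, 0.679, 0.001, 0.0]
ft_force: [0.4, 0.7, 0.4]
width: 0.0356
grip_force: 25.9
```

send_rows([
  [0,0,0,0],
  [0,0,0,0],
  [0,0,0,0],
  [0,0,0,0],
  [0,0,-0.03,0],
  [0,0,-0.1,0],
  [0,0,-0.1,0],
  [0,0,-0.1,0],
], gripper=0.7)

```text
clock: 10.45
position: [0.6036, 0.1956, 0.1104]
orientation: [0.734, 0.679, 0.001, 0.001]
ft_force: [0.1, -0.4, -0.8]
width: 0.0596
grip_force: 0.0
```

```bash
python3 -c "
from h import *
c,p,d=snap('wrist'); cv2.imwrite('pics/w3.png',p)
inc((.455,.163,.09,11.4),(.455,.163,.004,11.4))"
```

```text
t 10.5 pos [0.6026 0.1953 0.1085] a -4.47 w 0.0596 gf 0.0 F [-0.5  0.3 -0.4]
  row [-0.0437, -0.1446, 0.0187] -0.277
  row [-0.0437, -0.1445, 0.1047] -0.277
```

View pics/w3.png

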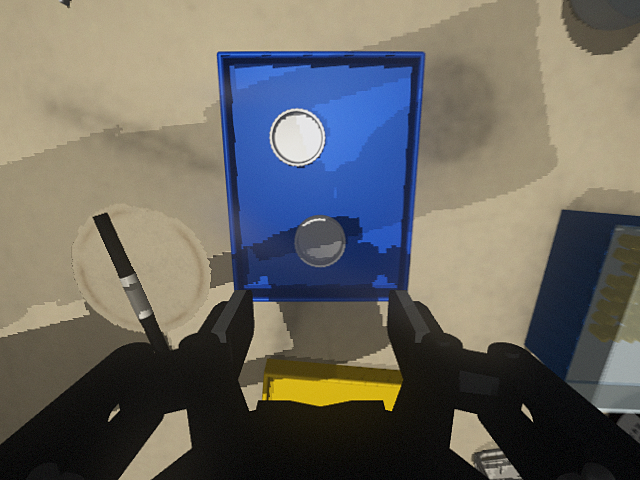

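Both caps lie flat in the blue tray at (298,137) and (320,241). For the pen, I'll measure its tip (100,216) and the band ends (126,278) and (145,318).

```bash
python3 -c "
from h import *
c=get_calibration('wrist')
P=[world(c,u,v,.006) for u,v in((100,216),(126,278),(145,318))]
print(np.round(P,4)); e=P[0]-P[2]; print(np.degrees(np.arctan2(-e[0],e[1])), (P[1]+P[2])/2)"
```

```text
[[0.442  0.226  0.006 ]
 [0.4498 0.1759 0.006 ]
 [0.457  0.1405 0.006 ]]
9.991276832972686 [0.45343945 0.1582146  0.006     ]
```

send_rows([
  [-0.044,-0.145,0.019,-0.265],
  [-0.044,-0.145,0.019,-0.265],
  [-0.044,-0.145,0.019,-0.265],
  [-0.044,-0.145,0.05,-0.265],
  [-0.044,-0.145,0.09,-0.265],
  [-0.044,-0.145,0.103,-0.265],
  [-0.044,-0.145,0.105,-0.265],
  [-0.044,-0.145,0.105,-0.265],
  [-0.044,-0.145,0.105,-0.265],
])

```text
clock: 11.62
position: [0.4564, 0.1632, 0.0058]
orientation: [0.638, 0.77, 0.001, 0.001]
ft_force: [-0.3, 0.7, 0.5]
width: 0.0597
grip_force: 0.0
```

send_rows([
  [0,0,0,0],
  [0,0,0,0],
  [0,0,0,0],
  [0,0,0,0],
  [0,0,0,0],
  [0,0,0,0],
  [0,0,0,0],
  [0,0,0,0],
  [0,0,-0.03,0],
  [0,0,-0.11,0],
  [0,0,-0.11,0],
  [0,0,-0.11,0],
], gripper=0.05)

```text
clock: 13.12
position: [0.4558, 0.163, 0.1152]
orientation: [0.638, 0.77, 0.001, 0.001]
ft_force: [-1.0, 0.3, -0.3]
width: 0.0104
grip_force: 24.5
```

```bash
python3 -c "
from h import *
inc((.592,-.23,.11,2.3),(.592,-.23,.01,2.3))"
```

```text
t 13.12 pos [0.4558 0.163  0.1152] a 10.71 w 0.0104 gf 24.507531384006143 F [-1.   0.3 -0.3]
  row [-0.4115, 0.0607, 0.0053] 0.1468
  row [-0.4115, 0.0605, 0.1053] 0.1468
```

send_rows([
  [-0.412,0.0605,0.005,0.147],
  [-0.412,0.0605,0.005,0.147],
  [-0.412,0.0605,0.005,0.147],
  [-0.412,0.0605,0.005,0.147],
  [-0.412,0.0605,0.005,0.147],
  [-0.412,0.0605,0.005,0.147],
  [-0.412,0.0605,0.005,0.147],
  [-0.412,0.0605,0.005,0.147],
  [-0.412,0.0605,0.06,0.147],
  [-0.412,0.0605,0.095,0.147],
  [-0.412,0.0605,0.104,0.147],
  [-0.412,0.0605,0.104,0.147],
])

```text
clock: 14.62
position: [0.5898, -0.2289, 0.0087]
orientation: [0.692, 0.721, -0.0, -0.002]
ft_force: [-0.2, -0.2, -0.0]
width: 0.01
grip_force: 25.1
```

send_rows([
  [0,0,0,0],
  [0,0,0.001,0],
])

```text
clock: 14.88
position: [0.5912, -0.2303, 0.0094]
orientation: [0.693, 0.721, 0.0, 0.0]
ft_force: [-0.3, -0.1, -0.6]
width: 0.0102
grip_force: 25.1
```

send_rows([
  [0,0,0,0],
  [0,0,0,0],
  [0,0,0,0],
  [0,0,0,0],
  [0,0,-0.03,0],
  [0,0,-0.12,0],
  [0,0,-0.12,0],
  [0,0,-0.12,0],
], gripper=0.5)

```text
clock: 15.88
position: [0.593, -0.2316, 0.1334]
orientation: [0.693, 0.721, 0.001, 0.004]
ft_force: [0.1, 0.1, 0.4]
width: 0.0425
grip_force: 0.0
```

```bash
python3 -c "
from h import *
c,p,d=snap('wrist'); cv2.imwrite('pics/w4.png',p)
inc((.43,-.225,.15,0),(.449,-.291,.007,0))"
```

```text
t 15.93 pos [ 0.5917 -0.2309  0.1304] a 2.29 w 0.043 gf 0.0 F [-1.1 -0.1 -0.6]
  row [0.0124, -0.1612, -0.02] 0.04
  row [-0.0542, -0.1452, 0.1231] 0.04
```

View pics/w4.png

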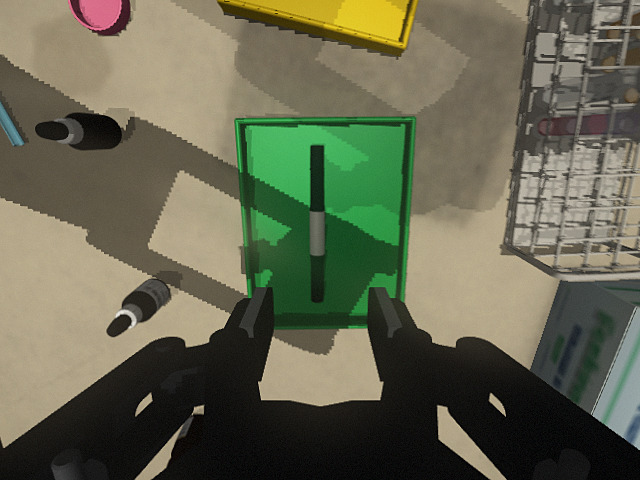

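The pen lies flat and lengthwise in the green tray at (317,223). The droppers stand with their feet near (108,132) for A and (156,290) for B.

```bash
python3 -c "
from h import *
c=get_calibration('wrist')
for u,v in((107,132),(155,291)): print(world(c,u,v,.0).round(4))"
```

```text
[ 0.4254 -0.1595  0.    ]
[ 0.4505 -0.2916  0.    ]
```

Both agree with the earlier values. I'll grasp B first at (0.450, -0.291).

send_rows([
  [-0.054,-0.143,0.01,0.04],
  [-0.054,-0.143,0.01,0.04],
  [-0.054,-0.143,0.01,0.04],
  [-0.054,-0.143,0.01,0.04],
  [-0.054,-0.143,0.02,0.04],
  [-0.054,-0.143,0.06,0.04],
  [-0.054,-0.143,0.1,0.04],
  [-0.054,-0.143,0.12,0.04],
  [-0.054,-0.143,0.123,0.04],
  [-0.054,-0.143,0.123,0.04],
], gripper=0.75)

```text
clock: 17.18
position: [0.4512, -0.2901, 0.0062]
orientation: [0.707, 0.707, 0.0, -0.0]
ft_force: [1.0, -0.0, 0.6]
width: 0.0641
grip_force: 0.0
```

send_rows([
  [0,0,0,0],
  [0,0,0,0],
  [0,0,0,0],
  [0,0,0,0],
  [0,0,0,0],
  [0,0,0,0],
  [0,0,0,0],
  [0,0,0,0],
  [0,0,-0.03,0],
  [0,0,-0.09,0],
  [0,0,-0.12,0],
  [0,0,-0.12,0],
], gripper=0.15)

```text
clock: 18.68
position: [0.4517, -0.2916, 0.1293]
orientation: [0.707, 0.707, 0.0, 0.003]
ft_force: [1.2, 0.5, -1.0]
width: 0.0239
grip_force: 24.7
```

```bash
python3 -c "
from h import *
inc((.587,-.043,.125,-9.8),(.587,-.043,.011,-9.8))"
```

```text
t 18.68 pos [ 0.4517 -0.2916  0.1293] a -0.01 w 0.0239 gf 24.65610444545746 F [ 1.2  0.5 -1. ]
  row [0.2486, 0.1352, 0.004] 0.1709
  row [0.249, 0.1347, 0.118] 0.1709
```

send_rows([
  [0.249,0.135,0.01,0.171],
  [0.249,0.135,0.01,0.171],
  [0.249,0.135,0.01,0.171],
  [0.249,0.135,0.01,0.171],
  [0.249,0.135,0.01,0.171],
  [0.249,0.135,0.01,0.171],
  [0.249,0.135,0.05,0.171],
  [0.249,0.135,0.09,0.171],
  [0.249,0.135,0.11,0.171],
  [0.249,0.135,0.116,0.171],
  [0.249,0.135,0.118,0.171],
  [0.249,0.135,0.118,0.171],
])

```text
clock: 20.18
position: [0.5821, -0.0422, 0.0095]
orientation: [0.765, 0.644, -0.003, -0.002]
ft_force: [-9.1, 0.8, 13.9]
width: 0.0243
grip_force: 26.9
```

send_rows([
  [0,0,0,0],
  [0,0,0,0],
])

```text
clock: 20.42
position: [0.5821, -0.0422, 0.0095]
orientation: [0.765, 0.644, -0.003, -0.002]
ft_force: [-9.5, 0.5, 14.3]
width: 0.024
grip_force: 26.9
```

send_rows([
  [0,0,-0.002,0],
  [0,0,-0.003,0],
  [0,0,-0.003,0],
])

```text
clock: 20.8
position: [0.585, -0.0418, 0.0106]
orientation: [0.765, 0.644, -0.0, -0.0]
ft_force: [0.4, -0.4, -0.3]
width: 0.0244
grip_force: 25.5
```

```bash
python3 -c "
from h import *
inc((.587,-.043,.011,-9.8))
c,p,d=snap('wrist'); cv2.imwrite('pics/w5.png',p)"
```

```text
t 20.8 pos [ 0.585  -0.0418  0.0106] a -9.83 w 0.0244 gf 25.512219071388245 F [ 0.4 -0.4 -0.3]
  row [-0.0008, 0.0022, -0.0004] -0.0006
```

View pics/w5.png

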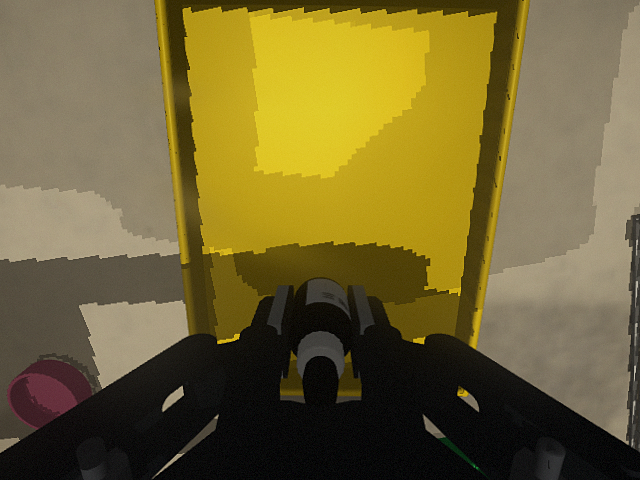

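The dropper is upright between the fingers at (320,330), well inside the yellow tray and unloaded. I'll release it and retreat upward.

send_rows([
  [0,0,0,0],
  [0,0,0,0],
  [0,0,0,0],
  [0,0,0,0],
  [0,0,-0.03,0],
  [0,0,-0.08,0],
  [0,0,-0.12,0],
  [0,0,-0.12,0],
  [0,0,-0.12,0],
], gripper=0.65)

```text
clock: 21.98
position: [0.5851, -0.0413, 0.1308]
orientation: [0.765, 0.644, -0.0, -0.0]
ft_force: [0.4, 0.2, -0.5]
width: 0.0557
grip_force: 0.0
```

```bash
python3 -c "
from h import *
inc((.4245,-.16,.12,0),(.4245,-.16,.007,0))"
```

```text
t 21.98 pos [ 0.5851 -0.0413  0.1308] a -9.79 w 0.0557 gf 0.0 F [ 0.4  0.2 -0.5]
  row [-0.1443, -0.138, 0.0109] -0.1709
  row [-0.1443, -0.1379, 0.1239] -0.1709
```

send_rows([
  [-0.144,-0.138,0.005,-0.171],
  [-0.144,-0.138,0.005,-0.171],
  [-0.144,-0.138,0.005,-0.171],
  [-0.144,-0.138,0.005,-0.171],
  [-0.144,-0.138,0.01,-0.171],
  [-0.144,-0.138,0.05,-0.171],
  [-0.144,-0.138,0.09,-0.171],
  [-0.144,-0.138,0.118,-0.171],
  [-0.144,-0.138,0.124,-0.171],
  [-0.144,-0.138,0.124,-0.171],
], gripper=0.75)

```text
clock: 23.22
position: [0.4257, -0.1592, 0.0072]
orientation: [0.707, 0.708, 0.0, -0.0]
ft_force: [-0.0, -0.6, 0.2]
width: 0.0641
grip_force: 0.0
```

send_rows([
  [0,0,0,0],
  [0,0,0,0],
  [0,0,0,0],
  [0,0,0,0],
  [0,0,0,0],
  [0,0,0,0],
  [0,0,0,0],
  [0,0,0,0],
  [0,0,-0.03,0],
  [0,0,-0.09,0],
  [0,0,-0.13,0],
  [0,0,-0.13,0],
], gripper=0.15)

```text
clock: 24.72
position: [0.427, -0.161, 0.1413]
orientation: [0.707, 0.707, 0.001, 0.004]
ft_force: [-0.1, -0.2, -0.6]
width: 0.0244
grip_force: 24.7
```

```bash
python3 -c "
from h import *
inc((.601,.034,.13,-9.8),(.601,.034,.011,-9.8))"
```

```text
t 24.73 pos [ 0.427  -0.161   0.1413] a -0.01 w 0.0244 gf 24.687488079071045 F [-0.1 -0.2 -0.6]
  row [0.1951, 0.1739, 0.0119] 0.1709
  row [0.1956, 0.173, 0.1309] 0.1709
```

send_rows([
  [0.195,0.173,0,0.171],
  [0.195,0.173,0,0.171],
  [0.195,0.173,0,0.171],
  [0.195,0.173,0,0.171],
  [0.195,0.173,0,0.171],
  [0.195,0.173,0,0.171],
  [0.195,0.173,0.05,0.171],
  [0.195,0.173,0.09,0.171],
  [0.195,0.173,0.115,0.171],
  [0.195,0.173,0.124,0.171],
  [0.195,0.173,0.125,0.171],
  [0.195,0.173,0.125,0.171],
])

```text
clock: 26.22
position: [0.5983, 0.0344, 0.0134]
orientation: [0.765, 0.644, 0.001, 0.001]
ft_force: [-0.3, -0.2, -0.3]
width: 0.0241
grip_force: 24.8
```

send_rows([
  [0,0,0,0],
  [0,0,0,0],
])

```text
clock: 26.48
position: [0.5982, 0.0352, 0.0128]
orientation: [0.765, 0.644, 0.0, 0.0]
ft_force: [-0.4, -0.4, -0.7]
width: 0.0238
grip_force: 24.8
```

send_rows([
  [0,0,0.002,0],
  [0,0,0.002,0],
])

```text
clock: 26.72
position: [0.5984, 0.0353, 0.0117]
orientation: [0.765, 0.644, 0.0, 0.0]
ft_force: [-2.2, 0.3, 5.9]
width: 0.0241
grip_force: 25.3
```

send_rows([
  [0,0,0,0],
  [0,0,0,0],
  [0,0,0,0],
  [0,0,0,0],
  [0,0,-0.03,0],
  [0,0,-0.08,0],
  [0,0,-0.13,0],
  [0,0,-0.18,0],
  [0,0,-0.18,0],
  [0,0,-0.18,0],
], gripper=0.65)

```text
clock: 27.98
position: [0.5976, 0.0352, 0.1898]
orientation: [0.765, 0.644, -0.0, -0.0]
ft_force: [0.1, -0.2, -1.1]
width: 0.0555
grip_force: 0.0
```

```bash
python3 -c "
from h import *
c,p,d=snap('scene'); cv2.imwrite('pics/end.png',cv2.resize(p[130:350,130:530],None,fx=2,fy=2,interpolation=cv2.INTER_CUBIC))
inc()"
```

```text
t 28.02 pos [0.5971 0.0352 0.1885] a -9.8 w 0.0554 gf 0.0 F [0.1 0.4 0.4]
```

View pics/end.png

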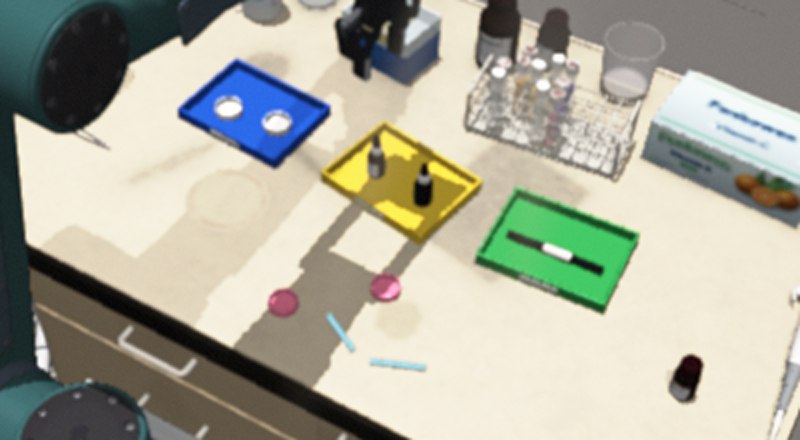

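The final picture shows both caps in the blue tray, (229,105) and (277,121), and both droppers upright in the yellow tray, (376,160) and (424,188). The pen is flat in the green tray at (555,252), the brown bottle is undisturbed, and the arm is clear.

```bash
python3 -c "
from plant import workorder
print(workorder.hand_in())"
```

```text
the job is handed in; nothing more can be done
None
```

The job is handed in after about 28 s of robot time: both droppers stand in the yellow tray, both caps lie open side up in the blue tray, and the pen lies lengthwise in the green tray; the hand-in call returned no verdict.

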